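# Turn the varnished candlestick to the curing lamp and start the cure

## Task

Turn the finishing turntable by the handles on its rim until the candlestick stands straight in front of the curing lamp, without touching any of the four wet varnished pieces. Then, on the control panel, press the long bar key fully down and let it come up (fan), and after it the round key (lamp). Do not press the square stop key, leave the turntable as set, and leave the can, bottle and mallet where they are.

Things in the scene. Friction and masses are not known exactly. Their poses are not given: they have to be found in the camera images.
- disc_center (a point): centre of the top face of the turntable's round grey laminate disc (230 mm across, 22 mm thick, top 66 mm above the bench), on its upright turning axis. This point's y axis points from the turning axis to the lamp, z up; it does not turn with the disc
- handle (a point): middle of the free part of one of the four equal handles: round wooden bars 16 mm thick, sticking out level from the disc's rim to 180 mm from the axis. This point is 148 mm from the axis, 55 mm above the bench. From above, the handles lie at 45 (this one), 135, 225 and 315 degrees anticlockwise from the direction axis-to-candlestick, half-way between the pieces
- station: the turntable's fixed steel foot and the lamp; origin on the bench, on the turning axis; y towards the lamp. The foot is 150 mm across, 12 mm high, with a hub under the disc; a flat bar 30 mm wide, 8 mm high leads from it to the lamp. Else the space under the handles is free. The lamp is a grey box 150 mm wide on a post, its glass about 260 mm from the axis, its top about 220 mm above the bench
- candlestick_center (a point): the turned candlestick, half-way up: slender, 100 mm tall, 58 mm wide at the foot and 42 mm at the top, by far the tallest of the four freshly varnished wooden pieces fixed on the disc. This point is 116 mm above the bench and 75 mm from the turning axis
- lamp_spot (a point): the place straight before the curing lamp where the middle of the candlestick has to be: 75 mm from the turning axis towards the lamp, 116 mm above the bench, fixed
- disc (a joint): angle of the turntable in rad, growing anticlockwise seen from above; 0 or 6.283 when the candlestick is straight before the lamp. It turns without stops; the bearing is stiff (about 0.22 N m, so 1.5 N at the handles turns it) and it stays where it is left
- bar_key_top (a point): centre of the top face of the long bar-shaped key (70 x 26 mm, long side across the panel), 58 mm above the bench when up; it starts the extractor fan. Its axes are those of the panel: x along the panel, z up
- bar_key (a joint): how far the long bar-shaped key (70 x 26 mm, long side across the panel) is pressed, in m: 0 up, 0.008 fully down; a spring returns it (about 1.2 N to start it, about 4 N to hold it fully down)
- round_key_top (a point): centre of the top face of the round key (44 mm across), 58 mm above the bench when up; it starts the lamp. Its axes are those of the panel: x along the panel, z up
- round_key (a joint): how far the round key (44 mm across) is pressed, in m: 0 up, 0.008 fully down; a spring returns it (about 1.2 N to start it, about 4 N to hold it fully down)
- square_key_top (a point): centre of the top face of the square key (40 x 40 mm), 58 mm above the bench when up; it is the stop key. Its axes are those of the panel: x along the panel, z up
- square_key (a joint): how far the square key (40 x 40 mm) is pressed, in m: 0 up, 0.008 fully down; a spring returns it (about 1.2 N to start it, about 4 N to hold it fully down)
- panel: low grey control panel fixed on the bench, 310 mm along its x, 115 mm wide, 36 mm high, origin at the centre of its underside. The three white keys stand in a row along its x, 95 mm apart, in any order
- varnish_can: bystander: standing can, 90 mm across, 90 mm high, origin at the centre of its underside
- glue_bottle: bystander: standing bottle, 64 mm across, 160 mm high, origin at the centre of its underside
- mallet: bystander: wooden mallet lying on the bench, head 60 x 110 x 60 mm, handle 170 mm long to its -x; origin on the bench, under the end of the handle at the head
- candlestick: varnished candlestick; fixed on the disc, origin at the centre of its underside, 66 mm above the bench; not to be touched
- bowl: varnished bowl, 72 mm across, 38 mm high, 70 mm from the turning axis and 90 degrees clockwise from the candlestick seen from above; fixed on the disc, origin at the centre of its underside, 66 mm above the bench; not to be touched
- square_box: varnished square lidded box, 62 mm, 40 mm high, 68 mm from the turning axis, opposite the candlestick; fixed on the disc, origin at the centre of its underside, 66 mm above the bench; not to be touched
- dome: varnished dome, 68 mm across, 40 mm high, 70 mm from the turning axis, 90 degrees anticlockwise from the candlestick seen from above; fixed on the disc, origin at the centre of its underside, 66 mm above the bench; not to be touched

How it is judged:
By the outcome, as a careful person would: the job done as asked, in the order asked, and still so for the second after the job is handed in, with the robot touching nothing.
It also fails if it takes over 54 s, if anything falls off the work surface, if the arm or the gripper's body presses on something with over 40 N, if the wrist force passes 120 N, or if a joint passes its speed limit or range.

## Robot

A 7-joint arm with a two-finger parallel gripper is mounted at the origin on the work surface. World frame = base frame: x ahead of the robot, y to its left, z up, the work surface at z = 0. Lengths are in m, angles in rad, forces in N, time in s.
With the tool pointing down it reaches from about 0.375 to 0.925 m from the base axis. Payload 3.1 kg.
Tool frame: the origin (TCP) lies between the finger pads; the fingertips stand 19 mm ahead of it and the grasp point (between the pads) is the TCP; z points along the fingers, y is the direction in which the jaws open and shut (so a half turn about z gives the same grasp; the last joint's range is limited). The gripper opens to 85 mm and grips with 20 to 120 N. Pads are 22 mm wide; open, the fingers measure 114 mm over their backs; the gripper's body (76 mm by 85 mm) begins 54 mm behind the grasp point. The pads swing forward as they close: fully open they stand 13 mm farther back than shut.
Start: joints at [1.101, 0.383, 0.044, 1.598, -0.018, 1.161, -0.05], TCP at [0.236, -0.606, 0.25] pointing down, gripper open.
Joint ranges: [-2.61, 2.61], [-0.41, 2.15], [-1.48, 1.57], [0, 2.5], [-1.57, 4.71], [0.05, 1.97], [-2.85, 2.85]. Speed limits (rad/s): [2.79, 2.79, 3.14, 3.14, 3.14, 3.14, 3.14].

## Interface

Orientations are given as a unit quaternion [x, y, z, w].
In Python, from bench import move_ptp, movel, move_j, move_gripper, pause, inverse_kinematics, read_camera, camera_params, MotionError, sign_off, look_for, tip_of, read_time_s, read_qpos, read_joint_vel, read_effort, read_eef_pos, read_tcp_rot, read_ft_force, read_ft_torque, read_finger_gap gives the robot as it stands. Calls block until the motion is done:
- move_ptp(position, orientation): joint-space move of the TCP to a pose.
- movel(position, orientation=None, speed=0.15): straight line of the TCP; orientation=None keeps the orientation; speed is the mean speed in m/s.
- move_j(angles): joint-space move.
- move_gripper(opening, effort=None): finger opening in m; effort is the grip in N (None keeps the last); returns when the fingers have stopped.
- pause(seconds).
- inverse_kinematics(position, orientation): joint angles nearest the present ones, or None.
- read_camera(name): name is "scene" or "top" or "wrist"; returns the picture (420x560x3 uint8, red, green, blue); there is no depth.
- camera_params(name): a dict with "K" (3x3 intrinsics, pixels), "dist_coeffs" ([k1, k2, p1, p2, k3] as OpenCV has them; the pictures are not rectified), "camera_from_world" (4x4, takes a point from world to camera coordinates). Camera axes: x right, y down, z forward; pixel columns grow to the right and rows downward; lengths in m; the calibration is good to about 2 mm. A picture is of the moment at which its call begins: read the wrist's pose just before it. camera_params takes no time and is no camera call; for the wrist camera it gives the pose at the moment of the call.
A pose or a line that the arm cannot do raises MotionError and nothing moves.
- sign_off(): hands the job in, once; it reports no verdict.
Trained networks look in the newest picture that a camera, given by its name, has taken for a name from the list of things; names that differ only in an ending like _2 or _b are one class to them, and where a whole thing is asked for, a point or a joint stands for the part that bears it (a point fixed in the world has none). Each returns a list of dicts, best first, with "confidence" (0 to 1); they miss things now and then, are a little off and sometimes report something else, mostly with a low value. They report only what shows in the picture. A call takes as long as a camera call.
- look_for(camera, name): "at" ([column, row] in pixels, amid what is visible of it).
- tip_of(camera, name): "at" ([column, row] in pixels: a listed point, or the origin of a listed thing).
Readings, each from a call of its own:
- read_time_s(): time.
- read_qpos(): joint angles.
- read_joint_vel(): joint speeds.
- read_effort(): joint torques, N m.
- read_eef_pos(): TCP position.
- read_tcp_rot(): TCP orientation.
- read_ft_force(): force on the tool from outside, world axes, zero at the start.
- read_ft_torque(): the same for the moment, N m.
- read_finger_gap(): finger opening in m.
Only numpy, scipy, OpenCV 4.12 (cv2) and the standard library are available. Lean on these libraries where they do the work, as an engineer would, in place of code of your own. Each camera call takes 0.05 s, during which the arm holds its last target. There are 200 camera calls.

## Working session

There is one attempt and no reset: what is moved stays moved. The work goes in short steps, each a Python script; the robot and the scene stay as the last script left them, time stands still between calls to the robot, and variables do not carry over. Pictures are saved under pics/ and viewed, about 8 in all and at most 12, crops included, and the job is handed in when it is done.

```bash
mkdir -p pics; ls
cat > h.py <<'E'
from bench import *
import numpy as np, cv2
def ray(cam,px,P=None):
    P=P or camera_params(cam);K=np.array(P["K"]);d=np.array(P["dist_coeffs"]);T=np.array(P["camera_from_world"])
    u=cv2.undistortPoints(np.array([[px]],float),K,d)[0,0]
    R=T[:3,:3];o=-R.T@T[:3,3];return o,R.T@np.array([u[0],u[1],1])
def onz(cam,px,z,P=None):
    o,r=ray(cam,px,P);return o+r*(z-o[2])/r[2]
def proj(cam,pts,P=None):
    P=P or camera_params(cam);T=np.array(P["camera_from_world"])
    return cv2.projectPoints(np.array(pts,float).reshape(-1,1,3),cv2.Rodrigues(T[:3,:3])[0],T[:3,3],np.array(P["K"]),np.array(P["dist_coeffs"]))[0][:,0]
def save(cam,name):
    im=read_camera(cam);cv2.imwrite(f"pics/{name}.png",im[:,:,::-1]);return im
E
python3 - <<'E'
from h import *
Z=dict(disc_center=.066,handle=.055,candlestick_center=.116,lamp_spot=.116,bar_key_top=.058,round_key_top=.058,square_key_top=.058,panel=0,station=0,varnish_can=0,glue_bottle=0,mallet=0,candlestick=.066,bowl=.066,square_box=.066,dome=.066)
a=save("top","top0");b=save("scene","scene0")
cv2.imwrite("pics/both0.png",np.hstack([a,b])[:,:,::-1])
for n,z in Z.items():
  for c in("top","scene"):
    for r in tip_of(c,n)[:4 if n=="handle" else 1]:
        print(n,c,np.round(r["at"]),round(r["confidence"],2),np.round(onz(c,r["at"],z)[:2],3))
print(read_time_s(),read_eef_pos(),read_tcp_rot())
E
```

```text
pics
disc_center top [164. 228.] 0.79 [0.56  0.214]
disc_center scene [335. 147.] 0.69 [0.561 0.205]
handle top [155. 286.] 0.56 [0.41  0.238]
candlestick_center top [354. 244.] 0.64 [ 0.512 -0.276]
candlestick_center scene [337. 114.] 0.8 [0.513 0.276]
lamp_spot top [134. 222.] 0.83 [0.573 0.278]
lamp_spot scene [356. 125.] 0.79 [0.581 0.275]
bar_key_top top [361. 279.] 0.58 [ 0.423 -0.3  ]
bar_key_top scene [180. 239.] 0.61 [ 0.421 -0.292]
round_key_top top [360. 244.] 0.63 [ 0.512 -0.298]
round_key_top scene [182. 243.] 0.59 [ 0.432 -0.299]
square_key_top top [347. 207.] 0.72 [ 0.609 -0.267]
square_key_top scene [238. 276.] 0.65 [ 0.605 -0.275]
panel top [348. 240.] 0.69 [ 0.524 -0.274]
panel scene [334. 125.] 0.66 [0.479 0.335]
station top [168. 238.] 0.58 [0.535 0.217]
station scene [342. 261.] 0.66 [ 0.771 -0.057]
varnish_can top [271. 155.] 0.95 [ 0.762 -0.068]
varnish_can scene [338. 261.] 0.68 [ 0.764 -0.065]
glue_bottle top [422. 230.] 0.89 [ 0.55  -0.477]
glue_bottle scene [166. 335.] 0.92 [ 0.551 -0.484]
mallet top [435. 288.] 0.93 [ 0.391 -0.508]
mallet scene [118. 302.] 0.72 [ 0.395 -0.508]
candlestick top [138. 249.] 0.63 [0.505 0.281]
candlestick scene [335. 121.] 0.75 [0.5   0.293]
bowl top [148. 211.] 0.84 [0.604 0.256]
bowl scene [357. 146.] 0.95 [0.611 0.249]
square_box top [186. 219.] 0.69 [0.583 0.156]
square_box scene [216. 266.] 0.74 [ 0.548 -0.29 ]
dome top [176. 254.] 0.59 [0.491 0.182]
dome scene [312. 138.] 0.83 [0.486 0.192]
1.7 [ 0.23617443 -0.6055905   0.25029566] [9.82770485e-01 1.84830117e-01 3.51493970e-05 1.62729587e-05]
```

View pics/top0.png

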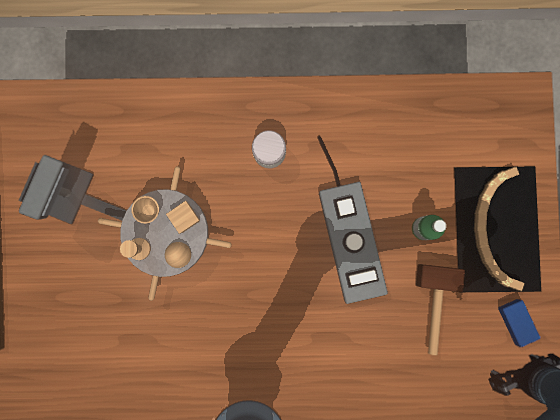

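View pics/scene0.png

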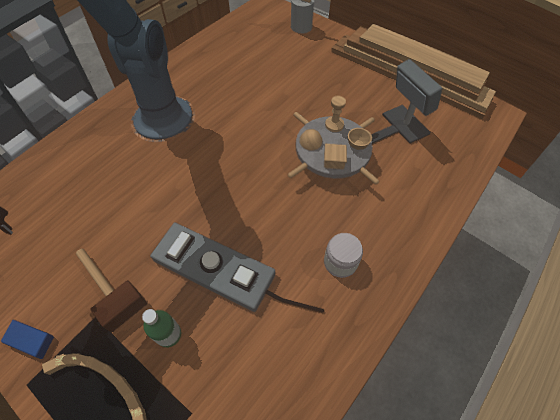

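The top picture shows the turntable centred near (164,232), the candlestick at about (130,249) and the lamp at (55,188). The keys are bar (362,277), round (354,242) and square (345,207). The scene view agrees. The disc has to turn clockwise by about 55°, so next I'll take a closer look with the wrist camera.

Run:
```python
from h import *
from scipy.spatial.transform import Rotation as R
T=np.array(camera_params("wrist")["camera_from_world"]);o=-T[:3,:3].T@T[:3,3]
Rt=R.from_quat(read_tcp_rot()).as_matrix();print("cam in tool",Rt.T@(o-read_eef_pos()),"axis",Rt.T@T[2,:3], "x",Rt.T@T[0,:3])
def quat(psi): # tool y at world angle psi, z down
    y=np.array([np.cos(psi),np.sin(psi),0]);z=np.array([0,0,-1.]);return R.from_matrix(np.c_[np.cross(y,z),y,z]).as_quat()
for p in ([.5,.17,.42],[.48,.15,.35]):
  for d in range(0,360,45):
    q=inverse_kinematics(p,quat(np.radians(d)));print(p,d,None if q is None else np.round(q,2))
a0=np.array([.56,.212,0])
for phi in (261,233,206):
  for s in (90,-90):
    r=np.radians(phi);q=inverse_kinematics(a0+[.155*np.cos(r),.155*np.sin(r),.05],quat(np.radians(phi+s)));print(phi,s,None if q is None else np.round(q,2))
```

```text
cam in tool [ 0.06888055  0.00049406 -0.12459726] axis [-2.68825361e-01  3.31813660e-05  9.63188935e-01] x [-7.12859577e-04  9.99999719e-01 -2.33408090e-04]
[0.5, 0.17, 0.42] 0 [ 0.52  0.14 -1.01  1.62  0.12  1.45 -0.5 ]
[0.5, 0.17, 0.42] 45 [ 0.49  0.13 -0.97  1.62  0.11  1.45  0.29]
[0.5, 0.17, 0.42] 90 [ 0.55  0.15 -1.04  1.62  0.13  1.45  1.07]
[0.5, 0.17, 0.42] 135 [ 0.71  0.21 -1.25  1.61  0.2   1.47  1.79]
[0.5, 0.17, 0.42] 180 [ 0.71  0.21 -1.25  1.61  0.2   1.47  2.58]
[0.5, 0.17, 0.42] 225 [ 0.48  0.13 -0.96  1.62  0.11  1.45 -2.84]
[0.5, 0.17, 0.42] 270 [ 0.53  0.14 -1.02  1.62  0.12  1.45 -2.07]
[0.5, 0.17, 0.42] 315 [ 0.56  0.15 -1.06  1.61  0.13  1.45 -1.29]
[0.48, 0.15, 0.35] 0 [ 0.56  0.1  -0.99  1.78  0.09  1.31 -0.45]
[0.48, 0.15, 0.35] 45 [ 0.57  0.11 -1.    1.78  0.09  1.31  0.33]
[0.48, 0.15, 0.35] 90 [ 0.59  0.11 -1.02  1.78  0.1   1.31  1.11]
[0.48, 0.15, 0.35] 135 [ 0.79  0.17 -1.26  1.77  0.17  1.32  1.84]
[0.48, 0.15, 0.35] 180 [ 0.79  0.17 -1.26  1.77  0.17  1.32  2.63]
[0.48, 0.15, 0.35] 225 [ 0.49  0.09 -0.91  1.78  0.07  1.3  -2.8 ]
[0.48, 0.15, 0.35] 270 [ 0.51  0.1  -0.94  1.78  0.08  1.3  -2.01]
[0.48, 0.15, 0.35] 315 [ 0.56  0.1  -0.99  1.78  0.09  1.31 -1.24]
261 90 [ 0.3   0.52 -0.58  1.97  0.4   0.76 -0.67]
261 -90 [ 0.78  0.91 -1.25  1.96  1.    1.09  2.06]
233 90 [ 0.45  0.5  -0.82  2.11  0.54  0.75 -1.36]
233 -90 [ 0.76  0.78 -1.25  2.1   0.93  0.98  1.49]
206 90 [ 0.27  0.42 -0.77  2.18  0.46  0.7  -1.93]
206 -90 [ 0.49  0.54 -1.03  2.18  0.68  0.79  1.04]
```

```bash
cat >> h.py <<'E'
from scipy.spatial.transform import Rotation as R
def quat(psi):
    y=np.array([np.cos(psi),np.sin(psi),0]);z=np.array([0,0,-1.]);return R.from_matrix(np.c_[np.cross(y,z),y,z]).as_quat()
E
python3 - <<'E'
from h import *
move_j([-0.35,0.1,0.04,1.65,0,1.4,1.0])
print(read_time_s(),read_eef_pos())
for d in (110,290):
    q=inverse_kinematics([.52,.22,.42],quat(np.radians(d)));print(d,None if q is None else np.round(q,2))
a0=np.array([.56,.212,0])
for phi in (261,233,206):
  for s in (90,-90):
    r=np.radians(phi);q=inverse_kinematics(a0+[.155*np.cos(r),.155*np.sin(r),.05],quat(np.radians(phi+s)));print(phi,s,None if q is None else np.round(q,2))
move_ptp([.52,.22,.42],quat(np.radians(110)))
P=camera_params("wrist");save("wrist","w0")
import json;json.dump({k:np.array(v).tolist() for k,v in P.items()},open("w0.json","w"))
Z=dict(disc_center=.066,handle=.055,candlestick_center=.116,lamp_spot=.116,station=0,candlestick=.066,bowl=.066,square_box=.066,dome=.066)
for n,z in Z.items():
    for r in tip_of("wrist",n)[:4 if n=="handle" else 1]:
        print(n,np.round(r["at"]),round(r["confidence"],2),np.round(onz("wrist",r["at"],z,P)[:2],3))
print(read_time_s())
E
```

```text
4.5333 [0.5325408  0.12632202 0.39441369]
110 [-0.42  0.13 -0.06  1.57  0.01  1.45  1.44]
290 [-0.56  0.12  0.1   1.58 -0.01  1.44 -1.68]
261 90 [-0.32  0.45  0.16  2.   -0.11  0.69 -0.25]
261 -90 [-0.15  0.45 -0.04  2.    0.03  0.7   2.78]
233 90 [-0.41  0.36  0.15  2.15 -0.09  0.64 -0.84]
233 -90 [-0.26  0.36 -0.01  2.15  0.01  0.64  2.22]
206 90 [-0.52  0.31  0.1   2.22 -0.06  0.61 -1.49]
206 -90 [-0.37  0.31 -0.06  2.21  0.03  0.62  1.57]
disc_center [268. 186.] 0.85 [0.552 0.213]
handle [317. 102.] 0.59 [0.406 0.241]
candlestick_center [318. 175.] 0.93 [0.504 0.274]
lamp_spot [305. 222.] 0.66 [0.576 0.282]
station [274. 178.] 0.78 [0.549 0.222]
candlestick [312. 173.] 0.97 [0.51  0.272]
bowl [280. 225.] 0.68 [0.608 0.255]
square_box [269. 184.] 0.25 [0.549 0.214]
dome [257. 138.] 0.91 [0.488 0.173]
5.5333
```

View pics/w0.png

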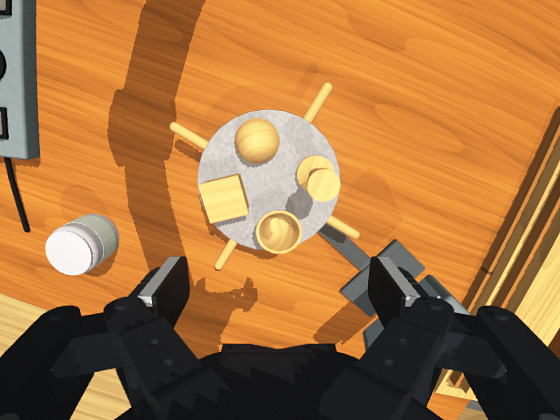

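The wrist view has the disc at (268,180) and the handle tips at about (328,86), (173,126), (219,267) and (357,235). The bar to the lamp runs from (330,228) to (370,262). I'll fit the model to this and overlay it on an enlarged top view.

Run:
```python
from h import *
import json
from scipy.optimize import least_squares
P=json.load(open("w0.json"));P={k:np.array(v) for k,v in P.items()}
# candlestick angle; handles at +45.. : lists in order of anticlockwise world
tips={"wrist":[(328,86),(173,126),(219,267),(357,235)],"top":[(153,298),(228,245),(178,161),(100,222)]}
def model(v,n=4):
    return [[v[0]+.18*np.cos(v[2]+np.pi/4+k*np.pi/2),v[1]+.18*np.sin(v[2]+np.pi/4+k*np.pi/2),.055] for k in range(4)]
Pt=camera_params("top")
for c in (["wrist"],["top"],["wrist","top"]):
    f=lambda v:np.concatenate([(proj(k,model(v),P if k=="wrist" else Pt)-tips[k]).ravel() for k in c])
    s=least_squares(f,[.555,.213,np.radians(126)],loss="soft_l1");v=s.x
    print(c,np.round(v,4),np.degrees(v[2]),np.round(f(v),1))
im=cv2.imread("pics/top0.png");S=3.6
big=cv2.resize(im[145:305,5:225],None,fx=S,fy=S,interpolation=cv2.INTER_CUBIC)
def draw(pts,col):
    q=((proj("top",pts,Pt)-[5,145]+.5)*S).astype(int);cv2.polylines(big,[q.reshape(-1,1,2)],False,col,1)
for th in (66,70,74,78):
    t=np.radians(th);u=np.array([np.cos(t),np.sin(t),0]);n=np.array([-u[1],u[0],0]);c0=np.array([v[0],v[1],0])
    for e in (-.015,.015): draw([c0+.115*u+e*n+[0,0,.008],c0+.2*u+e*n+[0,0,.008]],(0,255*(th%8>3),255*(th>72)))
draw([[v[0]+.115*np.cos(a),v[1]+.115*np.sin(a),.066] for a in np.linspace(0,6.3,60)],(0,255,0))
for m in model(v): draw([[v[0],v[1],.055],m],(255,0,0))
cv2.imwrite("pics/crop1.png",big)
```

```text
['wrist'] [0.5502 0.2143 2.1689] 124.2661732650543 [ 1.  -3.1 -2.8 -0.1 -1.   2.1  2.3  1.1]
['top'] [0.5514 0.2116 2.1745] 124.58737927337538 [-0.3  1.4  4.6 -2.   0.1  3.8 -1.3 -2. ]
['wrist', 'top'] [0.5504 0.2133 2.1691] 124.28215644667667 [ 0.3 -3.2 -3.4 -0.2 -1.5  2.1  1.8  1.  -1.3  1.7  3.9 -1.2 -0.2  4.3
 -1.9 -2. ]
```

View pics/crop1.png

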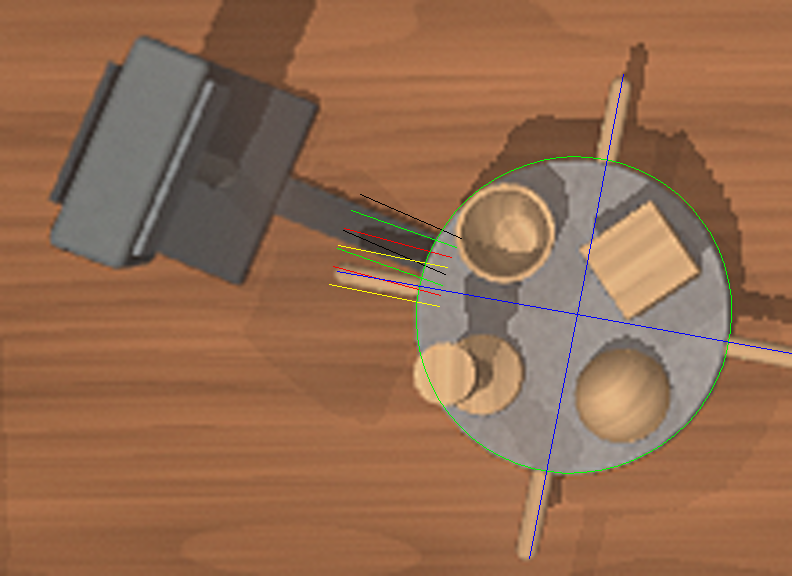

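Run:
```python
from h import *
import json
from scipy.optimize import least_squares
P=json.load(open("w0.json"));P={k:np.array(v) for k,v in P.items()};Pt=camera_params("top")
C=lambda x,y:(x/3.6+5-.5,y/3.6+145-.5)
tips={"wrist":[(329,84),(172,125),(218,268),(358,236)],"top":[C(523,558),(228.5,244.5),C(624,77),C(335,274)]}
def model(v): return [[v[0]+.18*np.cos(v[2]+np.pi/4+k*np.pi/2),v[1]+.18*np.sin(v[2]+np.pi/4+k*np.pi/2),.055] for k in range(4)]
for c in (["wrist"],["top"],["wrist","top"]):
    f=lambda v:np.concatenate([(proj(k,model(v),P if k=="wrist" else Pt)-tips[k]).ravel() for k in c])
    v=least_squares(f,[.555,.213,2.17],loss="soft_l1").x
    print(c,np.round(v,4),np.degrees(v[2]),np.round(f(v),1))
def d(cam,PP,a,b,z,perp):
    A,B=onz(cam,a,z,PP),onz(cam,b,z,PP);t=B-A;return round((np.degrees(np.arctan2(t[1],t[0]))+perp)%180,1),np.round(A[:2],3),np.round(B[:2],3)
print("plate",d("top",Pt,C(318,98),C(243,283),.008,90))
print("glass",d("top",Pt,C(212,80),C(138,255),.2,90))
print("boxback",d("top",Pt,C(140,37),C(50,240),.22,90))
for e in ((300,178),(275,213)):
    A=onz("top",C(*e),.008,Pt)[:2]-v[:2];print("bar corner",np.round(A,3))
m=onz("top",C(287.5,195.5),.008,Pt)[:2]-v[:2];print("bar mid",np.degrees(np.arctan2(m[1],m[0])))
m=onz("top",C(280.5,190.5),.008,Pt)[:2]-v[:2];print("plate mid",np.degrees(np.arctan2(m[1],m[0])))
m=onz("top",C(93,140),.22,Pt)[:2]-v[:2];print("box mid",np.degrees(np.arctan2(m[1],m[0])),np.hypot(*m))
print("wrist plate",d("wrist",P,(340,291),(396,240),.008,90), "bar edge",d("wrist",P,(341,222),(370,246),.008,0),d("wrist",P,(322,230),(360,267),.008,0))
for k in ((362,277),(354,242),(345,207)): print(np.round(onz("top",k,.058,Pt),3))
```

```text
['wrist'] [0.5499 0.2143 2.1616] 123.84927712458062 [ 0.8 -0.8 -1.4 -0.  -0.6  0.7  0.9  0.5]
['top'] [0.5494 0.2165 2.1595] 123.72746417384384 [ 0.1  0.5  2.1  0.3 -0.6 -0.1 -0.5 -0.9]
['wrist', 'top'] [0.5497 0.2152 2.1605] 123.78580094776115 [ 1.5 -0.7 -0.8 -0.1 -0.2  0.6  1.4  0.7  0.7  0.4  2.6  0.1 -0.2 -0.2
 -0.  -0.9]
plate (np.float64(68.7), array([0.72 , 0.423]), array([0.579, 0.478]))
glass (np.float64(68.1), array([0.704, 0.424]), array([0.588, 0.471]))
boxback (np.float64(67.3), array([0.729, 0.463]), array([0.597, 0.519]))
bar corner [0.109 0.221]
bar corner [0.082 0.239]
bar mid 67.4262252030619
plate mid 67.08506486750815
box mid 67.95822780742971 0.29915596493807084
wrist plate (np.float64(67.1), array([0.716, 0.422]), array([0.579, 0.48 ])) bar edge (np.float64(70.5), array([0.582, 0.366]), array([0.607, 0.438])) (np.float64(65.3), array([0.609, 0.339]), array([0.654, 0.438]))
[ 0.427 -0.303  0.058]
[ 0.518 -0.284  0.058]
[ 0.61  -0.262  0.058]
```

```bash
cat >> h.py <<'E'
C0=np.array([.5497,.2155]);LAMP=67.8
def hp(phi,z,r=.152):
    a=np.radians(phi);return [C0[0]+r*np.cos(a),C0[1]+r*np.sin(a),z],quat(a-np.pi/2)
E
python3 - <<'E'
from h import *
ph=258.8
for z in (.25,.048): print(np.round(inverse_kinematics(*hp(ph,z)),2))
move_gripper(.045,20)
move_ptp(*hp(ph,.25)); movel(hp(ph,.048)[0],speed=.15)
print(read_time_s(),read_ft_force(),read_eef_pos())
move_gripper(.020,20);print(read_time_s(),read_finger_gap(),read_ft_force())
E=202.8
for p in np.linspace(ph,E,8)[1:]:
    movel(*hp(p,.048),speed=.1);print(round(p),np.round(read_ft_force(),1))
move_gripper(.010,20);print(read_finger_gap(),read_eef_pos(),read_ft_force(),read_time_s())
r=save("top","top1")
for n,z in(("handle",.055),("candlestick",.066),("candlestick_center",.116)):
  for t in tip_of("top",n)[:2]:
    w=onz("top",t["at"],z)[:2]-C0;print(n,np.round(t["at"]),t["confidence"],np.degrees(np.arctan2(w[1],w[0])),np.hypot(*w))
cv2.imwrite("pics/crop2.png",cv2.resize(r[145:305,5:225,::-1],None,fx=3.6,fy=3.6,interpolation=cv2.INTER_CUBIC))
E
```

```text
[-0.2   0.15 -0.    1.9   0.    1.1   2.74]
[-0.19  0.43 -0.02  2.03  0.01  0.68  2.73]
8.6917 [-0.50061619  0.16842364 -0.0657324 ] [0.52112483 0.06653815 0.04892577]
9.0583 0.020007281364075615 [ 0.15636758 -0.61717832  0.15241149]
251 [0.3 0.4 0.1]
243 [-0.1  0.2  0.3]
235 [0.2 0.2 0.6]
227 [-0.1 -0.3  0.2]
219 [ 0.1  0.3 -0.2]
211 [ 0.7  0.7 -0.6]
203 [ 0.4 -0.4 -0.4]
0.015268101321982527 [0.41017446 0.15587776 0.04810817] [ 0.64643245 -0.93688015  0.69286762] 11.7833
candlestick [137. 223.] 0.83 70.07282523713512 0.07390545103349312
candlestick [132. 224.] 0.23 74.00076942929233 0.08427337040585689
candlestick_center [128. 220.] 0.82 69.35729116264646 0.0832462985464929
```

View pics/crop2.png

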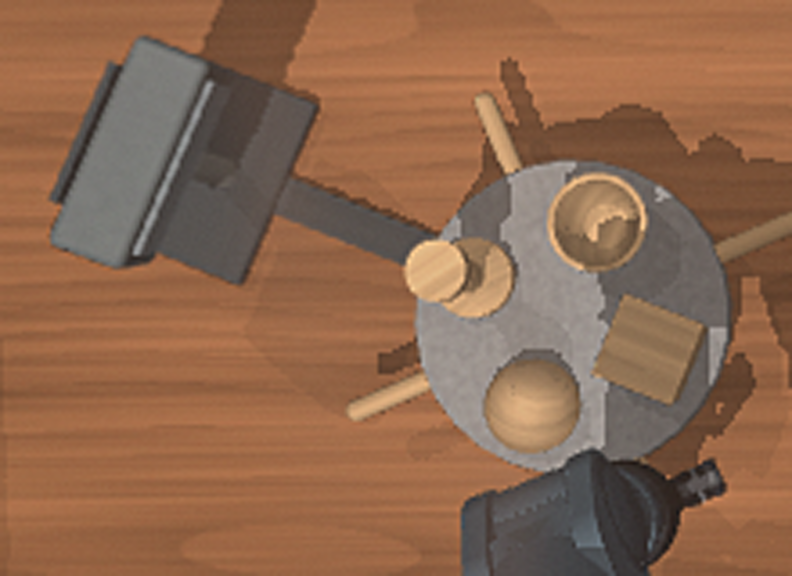

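The candlestick now stands on the line of the lamp bar, with its base at (475,278) in the crop. The free handle tips are at (350,414) and (484,97). I'll check the angle numerically.

Run:
```python
from h import *
C=lambda x,y:(x/3.6+5-.5,y/3.6+145-.5)
def ang(p,z):
    w=onz("top",C(*p),z)[:2]-C0;return round(np.degrees(np.arctan2(w[1],w[0])),2),round(np.hypot(*w),3)
print("tips",ang((349,415),.055),ang((482,93),.055),"want",LAMP+45,LAMP-45)
print("disc ctr",onz("top",C(575,316),.066)[:2])
# candle base centre, top centre
print("base",ang((474,278),.066),"top",ang((436,270),.166))
for a,b in (((300,178),(437,233)),((275,213),(408,263))):
    A,B=[onz("top",C(*p),.008)[:2] for p in(a,b)];t=(A-B)/np.hypot(*(A-B));w=C0-B
    print("bar edge dir",np.degrees(np.arctan2(t[1],t[0])),"offset of axis from edge",t[0]*w[1]-t[1]*w[0])
```

```text
tips (np.float64(113.27), np.float64(0.179)) (np.float64(22.73), np.float64(0.179)) want 112.8 22.799999999999997
disc ctr [0.54891339 0.21260691]
base (np.float64(68.61), np.float64(0.076)) top (np.float64(67.89), np.float64(0.074))
bar edge dir 67.56111360183162 offset of axis from edge 0.016524821990217577
bar edge dir 68.8442500971542 offset of axis from edge -0.009457964077690957
```

The handle tips, the candlestick and the bar direction agree to within about 1°. Now I'll release the handle and press the keys, bar first.

```bash
cat >> h.py <<'E'
def press(x,y,psi=45):
    q=quat(np.radians(psi));movel([x,y,.092],q,.2);f0=read_ft_force()[2]
    movel([x,y,.079],speed=.08)
    z=.079
    while z>.060:
        z-=.0015;movel([x,y,z],speed=.05);f=read_ft_force()[2]-f0
        print(round(z,4),round(read_eef_pos()[2],4),round(f,2))
        if f>9:break
    pause(.2);movel([x,y,.12],speed=.15);print("t",read_time_s(),read_ft_force())
E
python3 - <<'E'
from h import *
move_gripper(.04);p=np.array(read_eef_pos());print(read_ft_force())
movel([p[0],p[1],.26],speed=.2)
move_gripper(0.0,20)
q=quat(np.radians(45));move_ptp([.427,-.302,.15],q)
print(read_time_s(),read_finger_gap())
press(.427,-.302)
save("top","top2");s=save("scene","scene2")
cv2.imwrite("pics/c3.png",np.hstack([cv2.resize(cv2.imread("pics/top2.png")[145:305,5:225],None,fx=1.8,fy=1.8),cv2.resize(s[200:330,130:310,::-1],(396,288))]))
E
```

```text
[ 0.15997927 -0.26416419 -0.7921272 ]
15.7417 -0.00012580256409688801
0.0775 0.0777 -0.51
0.076 0.0763 0.58
0.0745 0.0747 0.68
0.073 0.0731 2.4
0.0715 0.0716 1.09
0.07 0.0701 2.57
0.0685 0.0691 7.06
0.067 0.0689 17.2
t 19.1917 [ 0.43398827  0.17584906 -0.50074918]
```

View pics/c3.png

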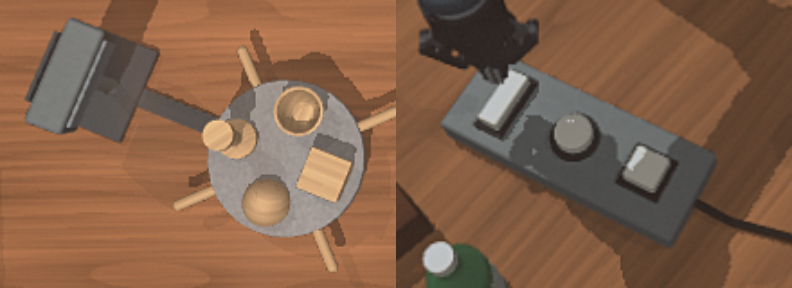

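The bar key bottomed out at z = 0.0689 and came up again. The turntable stayed in place after release, with tips at (242,50), (177,207) and (332,268) in the crop. I'll check its angle, then press the round key.

Run:
```python
from h import *
C=lambda x,y:(x/1.8+5-.5,y/1.8+145-.5)
for p,o in (((240.5,47),-45),((174.5,207.5),45),((333,271),135)):
    w=onz("top",C(*p),.055)[:2]-C0;print(round((np.degrees(np.arctan2(w[1],w[0]))-o)%360,2),round(np.hypot(*w),3))
movel([.5185,-.284,.12],quat(np.radians(45)),.15)
press(.5185,-.284)
movel([.5185,-.284,.25],speed=.2)
for c in("top","scene"):
  save(c,c+"3")
s=cv2.imread("pics/scene3.png");cv2.imwrite("pics/s4.png",cv2.resize(s[60:340,60:420],None,fx=2,fy=2))
print(read_time_s())
```

```text
68.04 0.179
68.27 0.179
67.22 0.178
0.0775 0.0777 -0.04
0.076 0.0763 1.17
0.0745 0.0747 2.8
0.073 0.0732 3.08
0.0715 0.0717 2.01
0.07 0.0702 3.8
0.0685 0.0692 7.66
0.067 0.069 14.85
t 23.3667 [-0.01451324  0.67886941 -0.76551332]
24.2667
```

View pics/s4.png

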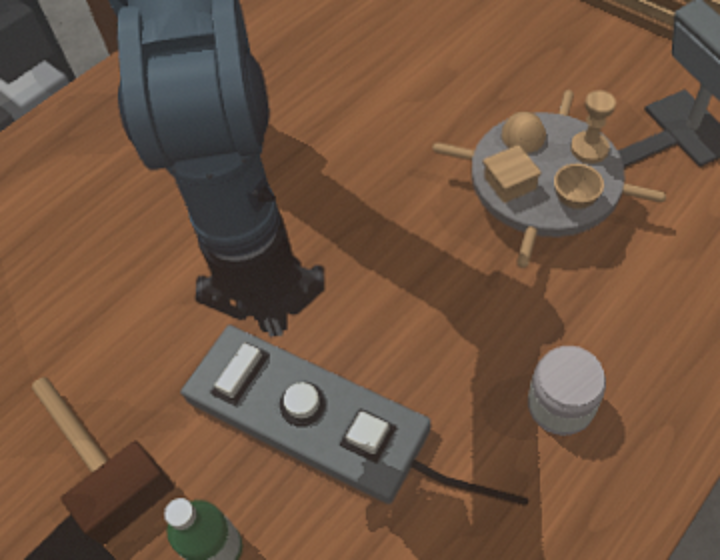

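All three keys are up, at (238,370), (302,402) and (368,432). The candlestick at (595,125) stands before the lamp, the can, bottle and mallet haven't moved, and the arm is clear. I'm handing in.

```bash
python3 -c "
from bench import *
sign_off();print(read_time_s())"
```

```text
the job is handed in; nothing more can be done
the job is handed in; nothing more can be done
```

The job is handed in at about 24 s of the 54 s allowed. The candlestick stands before the lamp, and the fan key and then the lamp key were pressed.

- **Turntable:** I straddled one handle with the gripper and turned the disc about 56° clockwise, with side forces under about 1 N. I then closed lightly to centre the handle and let go. The varnished pieces were not touched in any picture.
- **Angle check:** After release, the three handle tips I measured put the candlestick at 67.2–68.3°. The lamp direction came out at 67–69° from its plate, glass and bar in the top view. They agree to within about 1°. The axis sits about 3.5 mm off the middle of the bar, which is slightly more than the 2 mm calibration.
- **Less certain readings:** Two bar-edge readings from the wrist camera were looser, at 65.3° and 70.5°. The networks' `candlestick` and `candlestick_center` detections gave 69–70° right after the turn. I relied on the handle tips and the lamp edges instead.
- **Keys:** I pressed the bar key first, then the round key. Each travelled about 8 mm to its stop, peaking at about 17 N and 15 N. The last picture shows all three keys up; the square stop key was not touched.
- **Surroundings:** The can, bottle and mallet were where they started, and the arm was clear of everything.

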